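# Hang the keyhole bracket on its screw

### The arm

A 6-joint arm with a two-finger parallel gripper is mounted at the origin on a cart in front of the work surface, level with it; the furniture and walls round the work are solid. World frame = base frame: x ahead of the robot, y to its left, z up, the work surface at z = 0. Lengths are in m, angles in rad, forces in N, time in s.
With the tool pointing down it reaches from about 0.375 to 0.9 m from the base axis. Payload 3.1 kg.
Tool frame: the origin (TCP) lies at the very end of the fingers, on their centre line; the grasp point (between the pads) lies 19 mm behind it (manip.grasp_offset is the distance from the TCP to the grasp point, in m); y points along the fingers, z is the direction in which the jaws open and shut, and the axes are right-handed (so a half turn about y gives the same grasp; the last joint's range is limited). The gripper opens to 85 mm and grips with 20 to 120 N. Pads are 22 mm wide; open, the fingers measure 114 mm over their backs; the gripper's body (76 mm by 85 mm) begins 54 mm behind the grasp point. The pads swing forward as they close: fully open they stand 13 mm farther back than shut.
Start: joints at [0.961, 0.527, 1.433, -0, 1.181, -0.178], TCP at [0.262, 0.568, 0.231] pointing down, gripper open.
Joint ranges: [-3.08, 3.08], [-0.75, 2.2], [0.22, 2.44], [-1.43, 4.57], [0, 2.65], [-2.85, 2.85]. Speed limits (rad/s): [2.79, 2.79, 3.14, 3.14, 3.14, 3.14].

### API

Orientations are given as a unit quaternion [x, y, z, w].
In Python, from station import manip gives the robot as it stands.
- The arm moves only by the tool apply_moves, never from a script. Its argument "motion" is a list of rows, each a list of 5 numbers: the finger opening in mm, from 0 to 85.4, then the shift along the tool's x, y, z in units of 30 mm (1.0 is 30 mm), then the turn about the tool's y in units of 10 degrees (1.0 is 10 degrees). In form: [[fingers, x, y, z, twist], ...]. A call has 1 to 12 rows; each row is the pose to reach, as a shift and turn from the pose commanded when the call began, along the tool's axes at that moment; what a row does not reach only later rows make up. A row lasts 1/8 s, in which the tool goes at most 62.5 mm and 10.7 degrees, less where a joint would pass 70% of its speed; a pose out of reach is approached as far as the arm can. A call with a gripper value outside its range is refused whole. The fingers move at their own pace and stop on an object; "squeeze" is the grip in N (left out, the last holds). Time passes only in rows, so rows that repeat a pose let the fingers close. It gives the time, the measured TCP pose, the force and the opening at its end, in the units of the state.
- manip.sense(): the state, without advancing time (a new reading comes with each control period).
- manip.snapshot(name): name is "scene" or "top"; returns the picture (420x560x3 uint8, red, green, blue); there is no depth.
- manip.get_calibration(name): a dict with "intrinsics" (3x3 intrinsics, pixels), "dist_coeffs" ([k1, k2, p1, p2, k3] as OpenCV has them; the pictures are not rectified), "extrinsics" (4x4, takes a point from camera to world coordinates). Camera axes: x right, y up, looking along -z (the intrinsics and any distortion apply to the point x, -y, -z); pixel columns grow to the right and rows downward; lengths in m; the calibration is good to about 2 mm. A picture is of the moment at which its call begins. get_calibration takes no time and is no camera call.
- manip.sign_off(): hands the job in, once; it reports no verdict.
The state is a dict: "t": time; "q": joint angles; "qd": joint speeds; "tau": joint torques, N m; "tcp_pos": TCP position; "tool_rot": TCP orientation; "force": force on the tool from outside, world axes, zero at the start; "ft_torque": the same for the moment, N m; "finger_gap": opening from 0.0 (shut) to 1.0 (fully open).
Only numpy, scipy, OpenCV 4.12 (cv2) and the standard library are available. Lean on these libraries where they do the work, as an engineer would, in place of code of your own. Each camera call takes 0.05 s, during which the arm holds its last target.

### The job

Pick up the light-grey keyhole bracket by its grip rib, feel its round hole over the head of the screw on the upright board until the plate is up against the board, then slide it down so that the slot locks fully home behind the head, and leave it hanging there upright. The height of the screw is not known exactly, so go gently: never push or knock the bracket hard against the screw or board, and leave the other things on the bench alone.

Things in the scene. Friction and masses are not known exactly. Their poses are not given: they have to be found in the camera images.
- bracket: Loose light-grey metal bracket, 0.3 kg, standing upright on its tray: plate 80 wide, 105 high, 6 thick; at its foot a tray, 22 high, reaching 66 in front of the plate's back; a grip rib on top. Origin: middle of the lower edge of the plate's flat BACK face; z up, y along the width, +x out of the back. Plate fills x -6..0, tray x -66..0, both y -40..40 mm.
- grip (a point): Point in the grip rib to hold the bracket by: bracket x -32, y 0, z 112 mm. The rib is 12 thick (along y), fills x -53..-3, z 95..125 mm, clear on both sides; it is the highest part. Axes as the bracket's.
- keyhole (a point): Centre of the keyhole's round hole, 21 mm in diameter, through the plate; the point lies on the plate's back face (bracket 0, 0, 60 mm). A slot 10 mm wide runs up from the hole and ends at bracket z 85. Axes as the bracket's.
- slot_end (a point): Where the screw's shank centre lies when the bracket is fully home (shank against the top of the slot): bracket 0, 0, 82 mm, on the plate's back face; 22 mm above the round hole's centre. Axes as the bracket's.
- board: Fixed upright board on a dark foot: two grey halves with a black vertical groove between them, 100 wide, 175 high, 14 thick; the foot is 10 high and sticks out 25 in front. Origin: on the bench, middle of the front face's lower edge; -x out of the front face (towards the robot), y along the width, z up. A plate pushed on stops 13 mm off it on the screw head, or goes flat on it if the head enters the hole.
- board_face (a point): Point on the board's front face, on the groove's centre line (y 0), 140 mm above the bench. Near it ONE steel screw stands firm, square to the face, at y 0: shank 6 mm in diameter, flat head (screw_c0: its centre) 16 in diameter, x -13..-9 mm. Its height was set by hand and is NOT measured: centre 115 to 160 mm above the bench; find it by looking or feel. Axes as the board's.
- sample_tin_0: Bystander, to be left alone: round aluminium tin with lid, 59 mm across, 38 high. Origin: centre of its underside.
- marker: Bystander, to be left alone: black felt marker lying flat, 131 x 16 mm. Origin: centre of its underside.
- spanner: Bystander, to be left alone: open-ended steel spanner lying flat, 198 x 32 x 8 mm. Origin: centre of its underside.
- sample_jar_0: Bystander, to be left alone: clear screw jar with grey sample and cream lid, 68 mm across, 104 high. Origin: centre of its underside.
- mortar_prism_1: Bystander, to be left alone: grey mortar prism, 40 x 160 x 40 mm. Origin: centre of its underside.
- wood_block: Bystander, to be left alone: wooden block, 40 x 110 x 28 mm. Origin: centre of its underside.
Mind the look-alikes: they are no part of the job. What is shaped like the bracket but pink is not meant.

How it is judged:
On the way:
1. the screw head has gone through the round hole of the upright bracket, plate within about 3 mm of the board (x of screw_c0 in the frame of keyhole between -0.0135 and -0.0075 m and y of screw_c0 in the frame of keyhole between -0.005 and 0.005 m and z of screw_c0 in the frame of keyhole between -0.005 and 0.007 m), for 0.1 s.
At the end, for the whole second after the job is handed in: The bracket hangs on the screw, released and at rest: the shank within 2.5 mm of the top end of the slot (fully home) and within 3 mm of the slot's middle, the plate between the head and the board, flat against the board and upright within about 5 degrees (z of screw_c0 in the frame of slot_end between -0.0025 and 0.0025 m and y of screw_c0 in the frame of slot_end between -0.003 and 0.003 m and x of screw_c0 in the frame of slot_end between -0.0135 and -0.0075 m and angle between bracket's own z axis and vertical below 0.09 rad and angle between the x axis of bracket and the x axis of board, either way round below 0.09 rad and contact force between bracket and board above 1 N and contact force between bracket and the fingers below 0.1 N and linear speed of bracket below 0.02 m/s and angular speed of bracket below 0.15 rad/s); the robot touches nothing.
It fails at once if the bracket is pushed or knocked against the screw or board with more than 30 N (contact force between bracket and board above 30 N).
It fails at once if one of the bystanders is moved by more than 15 mm (distance of any of sample_tin_0, marker, spanner, sample_jar_0, mortar_prism_1, wood_block from where it was at the start of the episode above 0.015 m).
It also fails if it takes over 67 s, if anything falls off the work surface, if the arm or the gripper's body presses on something with over 40 N, if the wrist force passes 120 N, or if a joint passes its speed limit or range.

## Working session

There is one attempt and no reset: what is moved stays moved. The work goes in short steps, Python scripts to look and compute and a tool call to move; the robot and the scene stay as the last step left them, time stands still between calls to the robot, and variables do not carry over. Pictures are saved under pics/ and viewed, and the job is handed in when it is done.

Besides the shell and the picture viewer there is one more tool, called after "Emit:" as name(argument=value, ...), one argument or row to a line, values as JSON. apply_moves: Moves the arm, as the interface text tells. Its arguments: {"type":"object","properties":{"motion":{"type":"array"},"squeeze":{"type":"number"}},"required":["motion"]}

```bash
mkdir -p pics; ls; python3 - <<'E'
from station import manip
import cv2,numpy as np
s=manip.sense(); print({k:np.round(v,4).tolist() for k,v in s.items()}, manip.grasp_offset)
for n in("scene","top"):
    im=manip.snapshot(n); cv2.imwrite(f"pics/{n}0.png",im[:,:,::-1])
    c=manip.get_calibration(n); print(n,{k:np.round(v,4).tolist() for k,v in c.items()})
E
```

```text
pics
{'t': 0.0, 'q': [0.9605, 0.5284, 1.4339, -0.0, 1.1814, -0.1785], 'qd': [-0.001, 0.0012, -0.0001, -0.0002, -0.0005, -0.001], 'tau': [0.0007, -44.2344, -17.8029, -0.0001, 0.0085, 0.0], 'tcp_pos': [0.2611, 0.5671, 0.2304], 'tool_rot': [0.6914, -0.1518, 0.1512, -0.69], 'force': [0.4186, 0.1349, -0.176], 'ft_torque': [-0.008, 0.0525, 0.0379], 'finger_gap': 1.0014} 0.0187
scene {'intrinsics': [[487.9568, 0.0, 283.8733], [0.0, 487.9568, 207.3477], [0.0, 0.0, 1.0]], 'dist_coeffs': [-0.0475, 0.0, 0.0, 0.0, 0.0], 'extrinsics': [[-0.8659, 0.3335, -0.3728, -0.0151], [-0.5001, -0.5887, 0.635, 0.9964], [-0.0077, 0.7363, 0.6766, 1.2404], [0.0, 0.0, 0.0, 1.0]]}
top {'intrinsics': [[393.2605, 0.0, 281.0095], [0.0, 393.2605, 211.2507], [0.0, 0.0, 1.0]], 'dist_coeffs': [-0.0069, 0.0, 0.0, 0.0, 0.0], 'extrinsics': [[0.0082, 0.9851, -0.1716, 0.349], [-1.0, 0.0088, 0.0023, -0.0695], [0.0037, 0.1716, 0.9852, 1.4278], [0.0, 0.0, 0.0, 1.0]]}
```

View pics/scene0.png

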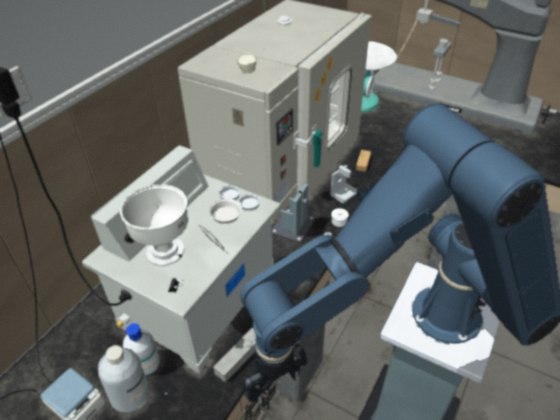

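View pics/top0.png

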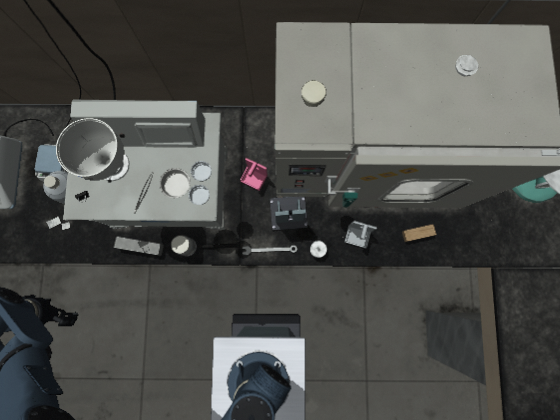

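Candidates for the bracket in the top view: a pink bracket shape at (253,174), not meant; a light-grey bracket shape at (359,234); and the board at (289,212). The light-grey one fits the description, so I'll check it in close crops.

```bash
python3 - <<'E'
import cv2,numpy as np
t=cv2.imread("pics/top0.png"); s=cv2.imread("pics/scene0.png")
a=cv2.resize(t[185:270,260:385],None,fx=6,fy=6,interpolation=cv2.INTER_CUBIC)
b=cv2.resize(s[150:250,265:375],None,fx=6,fy=6,interpolation=cv2.INTER_CUBIC)
cv2.imwrite("pics/ta.png",a);cv2.imwrite("pics/sb.png",b)
E
```

```text
(no output)
```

View pics/ta.png

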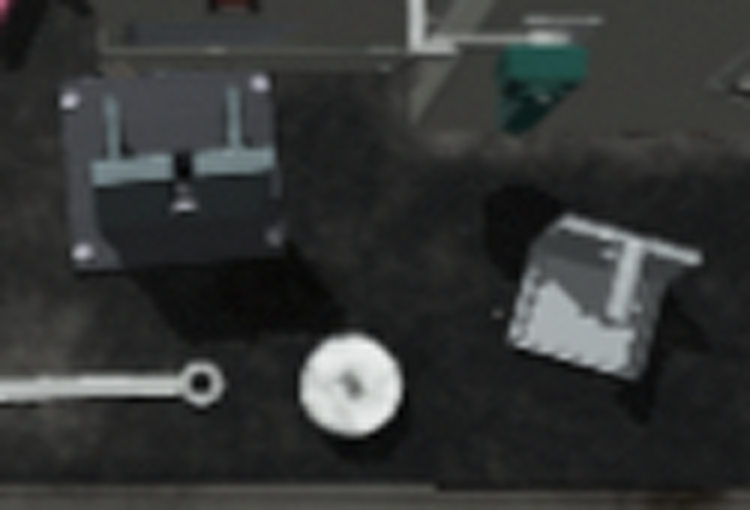

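View pics/sb.png

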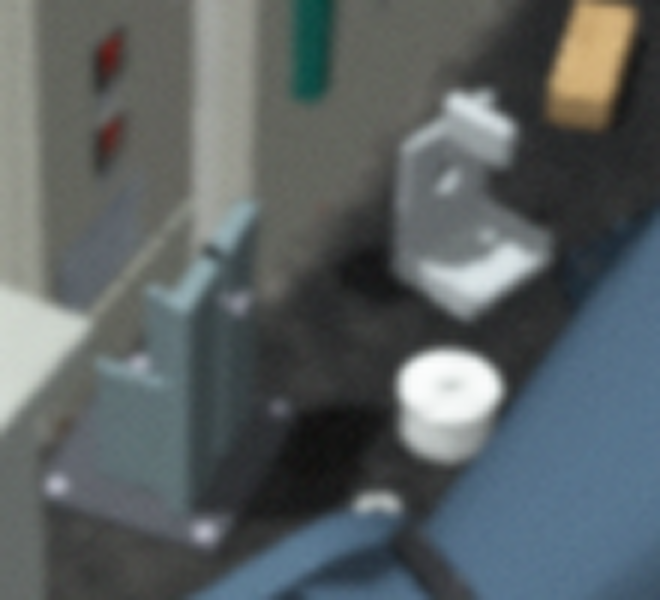

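```bash
cat > h.py <<'E'
import cv2,numpy as np
from station import manip
C={n:manip.get_calibration(n) for n in("scene","top")}
def proj(n,P):
    c=C[n];E=np.array(c["extrinsics"]);P=np.atleast_2d(P)
    p=(P-E[:3,3])@E[:3,:3]; p=p*[1,-1,-1]
    return cv2.projectPoints(p.reshape(-1,1,3),np.zeros(3),np.zeros(3),np.array(c["intrinsics"]),np.array(c["dist_coeffs"]))[0].reshape(-1,2)
def ray(n,uv):
    c=C[n];E=np.array(c["extrinsics"])
    d=cv2.undistortPoints(np.array(uv,float).reshape(-1,1,2),np.array(c["intrinsics"]),np.array(c["dist_coeffs"])).reshape(-1,2)
    d=np.c_[d[:,0],-d[:,1],-np.ones(len(d))]@E[:3,:3].T
    return E[:3,3],d
def onz(n,uv,z):
    o,d=ray(n,uv); return o+d*((z-o[2])/d[:,2])[:,None]
def T(pose,P):
    x,y,a=pose;P=np.atleast_2d(np.array(P,float));c,s=np.cos(a),np.sin(a)
    return np.c_[x+c*P[:,0]-s*P[:,1],y+s*P[:,0]+c*P[:,1],P[:,2]]
def crop(im,x0,y0,x1,y1,f):return cv2.resize(im[y0:y1,x0:x1],None,fx=f,fy=f,interpolation=cv2.INTER_CUBIC)
def full(uv,x0,y0,f):return (np.array(uv,float)+.5)/f-.5+[x0,y0]
E
python3 - <<'E'
from h import *
t=cv2.imread("pics/top0.png"); s=cv2.imread("pics/scene0.png")
a=crop(t,265,190,315,235,12);b=crop(t,335,212,385,257,12)
c=crop(s,275,180,320,245,9);d=crop(s,325,160,365,210,12)
for n,i in zip("abcd",(a,b,c,d)): cv2.imwrite(f"pics/z{n}.png",i)
print(onz("top",[[289.5,210],[365,230]],.12))
E
```

```text
[[ 0.5813949  -0.10111359  0.12      ]
 [ 0.51557084 -0.35449316  0.12      ]]
```

View pics/za.png

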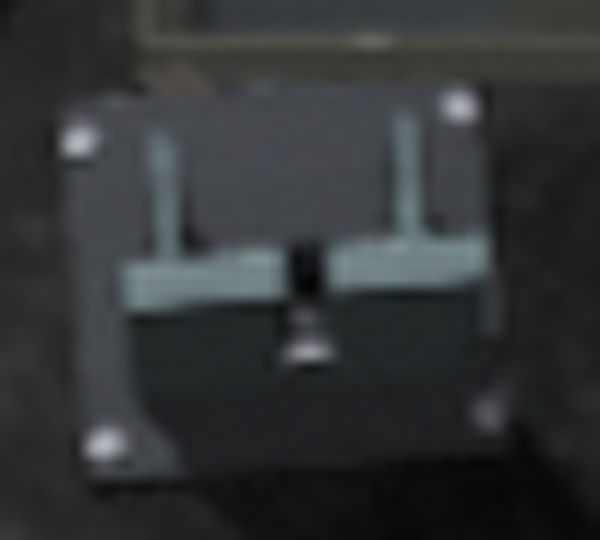

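View pics/zb.png

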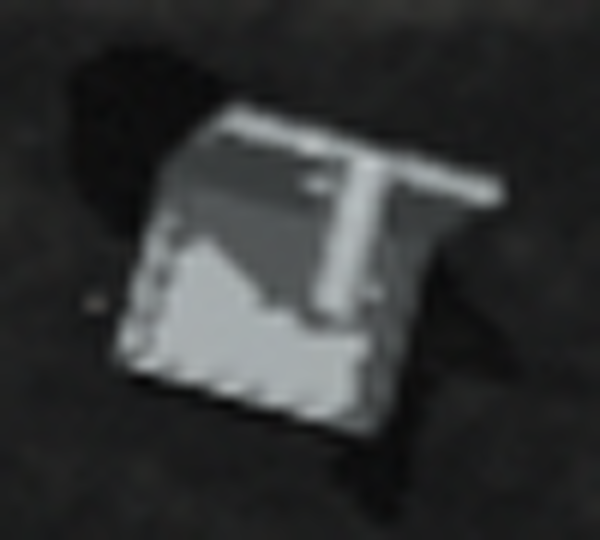

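View pics/zc.png

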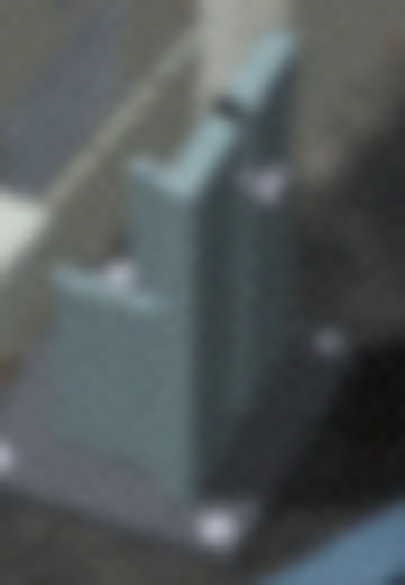

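View pics/zd.png

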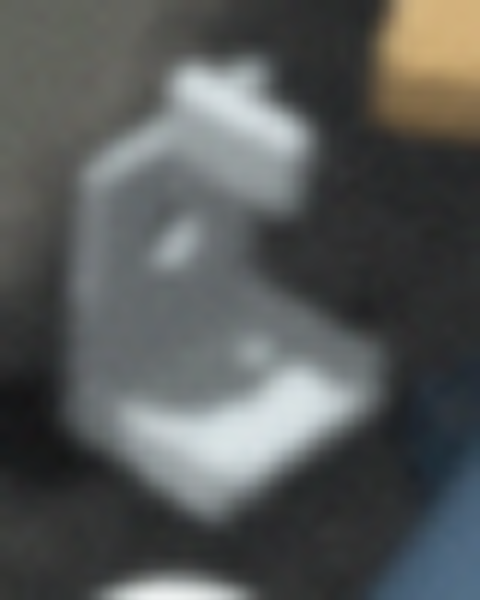

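```bash
python3 - <<'E'
from h import *
from scipy.optimize import least_squares
B=[("top",(128,312),(0,.05,.175)),("top",(490,288),(0,-.05,.175)),("top",(122,263),(.014,.05,.175)),("top",(488,235),(.014,-.05,.175)),
("scene",(193,202),(0,.05,.175)),("scene",(298,35),(0,-.05,.175)),("scene",(190,497),(0,.05,.010))]
K=[("top",(240,100),(0,.04,.105)),("top",(507,180),(0,-.04,.105)),("top",(313,313),(-.053,.006,.125)),("top",(350,320),(-.053,-.006,.125)),
("top",(115,370),(-.066,.04,0)),("top",(375,438),(-.066,-.04,0)),
("scene",(82,172),(0,.04,.105)),("scene",(210,525),(-.066,.04,0)),("scene",(385,350),(-.066,-.04,.022))]
off={("B","top"):(265,190,12),("B","scene"):(275,180,9),("K","top"):(335,212,12),("K","scene"):(325,160,12)}
for nm,L,x0 in(("B",B,(.58,-.1,0)),("K",K,(.53,-.35,-.3))):
    px=[full(u,*off[nm,n]) for n,u,_ in L]
    f=lambda v:np.concatenate([proj(n,T(v,P))[0]-u for (n,_,P),u in zip(L,px)])
    r=least_squares(f,x0,loss="soft_l1"); print(nm,r.x); print(np.round(f(r.x).reshape(-1,2),2).tolist())
    for n in("top","scene"):
        rr=least_squares(lambda v:np.concatenate([proj(m,T(v,P))[0]-u for (m,_,P),u in zip(L,px) if m==n]),x0); print(n,rr.x)
    if nm=="B":
        for n,u in(("top",(308,345)),("scene",(266,183))):
            uv=full(u,*off["B",n]); 
            # screw head: height z at board-local (-.013,0)
            zs=np.linspace(.1,.17,71); p=proj(n,T(r.x,np.c_[0*zs-.013,0*zs,zs])); d=np.linalg.norm(p-uv,axis=1);i=d.argmin();print(n,"screw z",zs[i],d[i])
E
```

```text
B [ 0.55717793 -0.10177901  0.08088212]
[[-0.56, -0.03], [0.15, -0.23], [-0.36, -0.21], [-0.05, -0.07], [0.22, -1.42], [0.62, -0.58], [0.11, 0.91]]
top [ 0.5567459  -0.10244082  0.08129934]
scene [ 0.55746392 -0.09968463  0.09311538]
top screw z 0.17 0.35871326713733837
scene screw z 0.14200000000000002 1.611786758903101
K [ 0.53976969 -0.35877344 -0.27850551]
[[-0.81, 0.32], [-0.28, 0.25], [0.09, -0.36], [0.5, 0.07], [-0.33, -0.68], [-0.71, -0.12], [0.11, -0.87], [0.82, -0.87], [0.29, -0.27]]
top [ 0.53953209 -0.35952561 -0.27612102]
scene [ 0.53946843 -0.35443181 -0.27798933]
```

```bash
cat >> h.py <<'E'
from scipy.spatial.transform import Rotation as Ro
import itertools
def box(x0,x1,y0,y1,z0,z1):
    v=np.array(list(itertools.product((x0,x1),(y0,y1),(z0,z1))))
    return [(v[i],v[j]) for i in range(8) for j in range(i) if (v[i]!=v[j]).sum()==1]
th=np.linspace(0,2*np.pi,25)
def circ(x,z,r):
    p=np.c_[0*th+x,r*np.cos(th),z+r*np.sin(th)];return list(zip(p[:-1],p[1:]))
BR=[*box(-.006,0,-.04,.04,0,.105),*box(-.066,0,-.04,.04,0,.022),*box(-.053,-.003,-.006,.006,.095,.125)]
def BD(zs):return [*box(0,.014,-.05,.05,0,.175),*circ(-.013,zs,.008)]
def overlay(im,n,x0,y0,x1,y1,f,items):
    o=crop(im,x0,y0,x1,y1,f)
    for pose,segs,col in items:
        for a,b in segs:
            p=proj(n,T(pose,[a,b])); p=(p-[x0,y0]+.5)*f-.5
            cv2.line(o,*[tuple(int(round(k)) for k in q) for q in p],col,1,cv2.LINE_AA)
    return o
E
python3 - <<'E'
from h import *
t=cv2.imread("pics/top0.png"); s=cv2.imread("pics/scene0.png")
B=(.5572,-.1018,.081);K=(.5398,-.3588,-.278)
it=[(B,BD(.142),(0,0,255)),(K,BR,(0,255,0))]
a=overlay(t,"top",265,190,315,235,8,it);b=overlay(t,"top",335,212,385,257,8,it)
c=overlay(s,"scene",270,175,320,247,8,it);d=overlay(s,"scene",325,160,365,210,8,it)
cv2.imwrite("pics/o1.png",np.hstack([a,b]));
d=cv2.copyMakeBorder(d,0,c.shape[0]-d.shape[0],0,0,cv2.BORDER_CONSTANT);cv2.imwrite("pics/o2.png",np.hstack([c,d]))
st=manip.sense();R=Ro.from_quat(st["tool_rot"]).as_matrix();print(R.round(4))
print("box front at z=.2,.25,.3",[onz("top",[[140,218]],z).round(3).tolist() for z in(.1,.2,.3)], onz("top",[[315,197]],.1),onz("top",[[330,188]],.2),onz("top",[[181,245]],.104))
E
```

```text
[[ 9.082e-01 -1.100e-03  4.185e-01]
 [-4.185e-01 -1.600e-03  9.082e-01]
 [-4.000e-04 -1.000e+00 -1.900e-03]]
box front at z=.2,.25,.3 [[[0.553, 0.409, 0.1]], [[0.537, 0.373, 0.2]], [[0.522, 0.337, 0.3]]] [[ 0.6312878  -0.18938161  0.1       ]] [[ 0.63992875 -0.22862899  0.2       ]] [[0.46137019 0.26307277 0.104     ]]
```

View pics/o1.png

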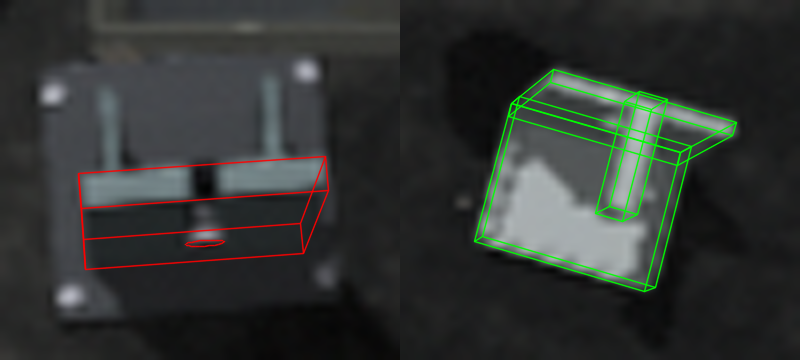

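View pics/o2.png

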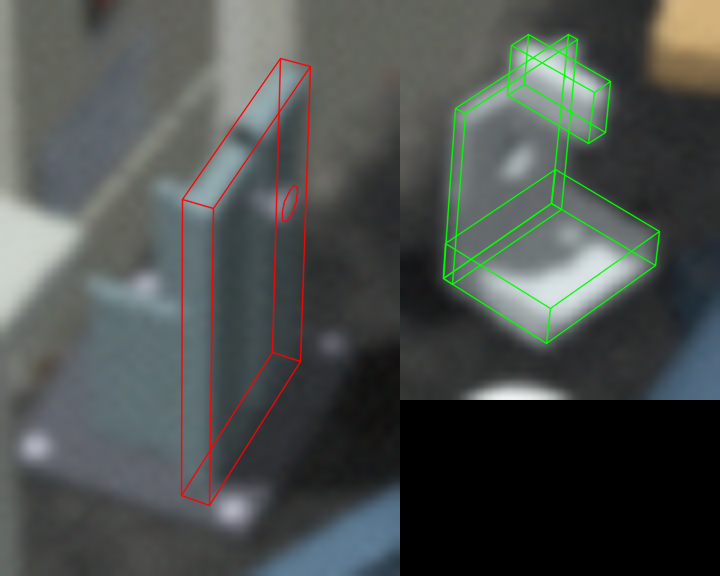

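```bash
python3 - <<'E'
from h import *
t=cv2.imread("pics/top0.png"); s=cv2.imread("pics/scene0.png")
g=lambda i:np.clip(255*(i/255.)**.5,0,255).astype(np.uint8)
B=(.5572,-.1018,.081)
P=[]
for z in (None,.142):
    it=[] if z is None else [(B,[*BD(z),*circ(-.009,z,.008)],(0,0,255))]
    a=overlay(g(s),"scene",285,175,315,215,12,it)
    b=overlay(g(t),"top",275,200,305,230,12,it); b=cv2.copyMakeBorder(b,0,a.shape[0]-b.shape[0],0,0,0)
    P+=[a,b] if z is None else [a]
cv2.imwrite("pics/o3.png",np.hstack([P[0],P[2]]));cv2.imwrite("pics/o4.png",P[1])
E
```

```text
(no output)
```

View pics/o3.png

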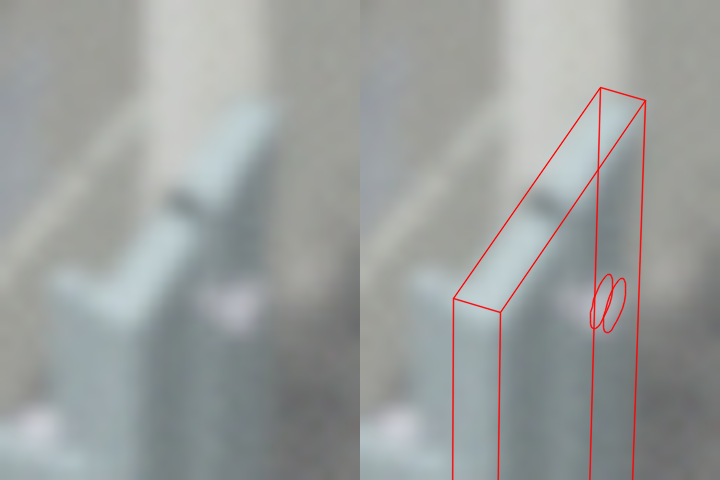

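View pics/o4.png

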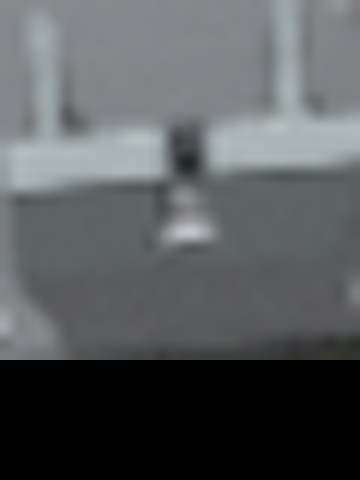

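The crop confirms it: the light-grey bracket stands upright at about (0.540, -0.359) with yaw -0.278. The board's front is at (0.557, -0.102) with yaw 0.081. The screw head shows at scene pixel (305,200), about 0.141 m high. Now I'll travel to it.

Emit:
apply_moves(
  motion=[
    [60, 0.85, 0, -1.0, -0.1],
    [60, 1.7, 0, -2.0, -0.2],
    [60, 2.55, 0, -3.05, -0.3],
    [60, 3.4, 0, -4.05, -0.4],
    [60, 4.25, 0, -5.1, -0.5],
    [60, 5.1, 0, -6.1, -0.6],
    [60, 5.95, 0, -7.1, -0.7],
    [60, 6.8, 0, -8.1, -0.8],
    [60, 7.6, 0, -9.1, -0.88],
    [60, 8.45, 0, -10.1, -0.88],
    [60, 9.3, 0, -11.1, -0.88],
    [60, 10.15, 0, -12.15, -0.88],
  ],
  squeeze=30,
)

```text
t: 1.6
tcp_pos: [0.3856, 0.1079, 0.2312]
tool_rot: [-0.7, 0.098, -0.098, 0.7]
force: [0.1, 0.9, 0.6]
finger_gap: 0.703
```

```bash
cat >> h.py <<'E'
def state():
    s=manip.sense();R=Ro.from_quat(s["tool_rot"]).as_matrix();p=np.array(s["tcp_pos"])
    print("t",round(s["t"],2),"tcp",p.round(4),"F",np.round(s["force"],2),"gap",round(s["finger_gap"]*85.4,1),"yaw(toolx)",round(np.arctan2(R[1,0],R[0,0]),4)); return s,p,R
def plan(tcp,yaw):
    s,p,R=state(); d=R.T@(np.array(tcp)-p)/.03; tw=-np.degrees(yaw-np.arctan2(R[1,0],R[0,0]))/10
    print("move",d.round(3),"twist",round(tw,3))
K=(.5398,-.3588,-.278);B=(.5572,-.1018,.081)
E
python3 -c "
from h import *
g=T(K,(-.032,0,.112))[0];print(g);plan((g[0],g[1],.2),K[2])"
```

```text
[ 0.5090286  -0.35001814  0.112     ]
t 1.6 tcp [0.3856 0.1079 0.2312] F [0.07 0.9  0.6 ] gap 60.1 yaw(toolx) -0.2781
move [  8.146   1.041 -13.549] twist -0.001
```

Emit:
apply_moves(
  motion=[
    [60, 0.7, 0, -1.15, 0],
    [60, 1.4, 0, -2.3, 0],
    [60, 2.1, 0, -3.4, 0],
    [60, 2.8, 0, -4.55, 0],
    [60, 3.5, 0, -5.7, 0],
    [60, 4.2, 0, -6.8, 0],
    [60, 4.85, 0.1, -7.95, 0],
    [60, 5.5, 0.3, -9.1, 0],
    [60, 6.2, 0.5, -10.3, 0],
    [60, 6.9, 0.7, -11.4, 0],
    [60, 7.5, 0.9, -12.5, 0],
    [60, 8.15, 1.04, -13.55, 0],
  ],
)

```text
t: 3.1
tcp_pos: [0.5088, -0.3498, 0.1992]
tool_rot: [-0.7, 0.099, -0.098, 0.701]
force: [1.1, 0.8, 0.0]
finger_gap: 0.704
```

Emit:
apply_moves(
  motion=[
    [60, 0, 0, 0, 0],
    [60, 0, 0, 0, 0],
  ],
)

```text
t: 3.35
tcp_pos: [0.5083, -0.348, 0.1995]
tool_rot: [-0.7, 0.099, -0.098, 0.701]
force: [-0.3, 0.4, -0.3]
finger_gap: 0.702
```

```bash
python3 -c "
from h import *
g=T(K,(-.032,0,.112))[0];plan((g[0],g[1],.093),K[2])
t=manip.snapshot('top')[:,:,::-1];s=manip.snapshot('scene')[:,:,::-1]
a=crop(t,320,200,395,270,5);b=crop(s,310,140,385,210,5)
cv2.imwrite('pics/p1.png',np.hstack([a,b]))"
```

```text
t 3.35 tcp [ 0.5083 -0.348   0.1995] F [-0.29  0.38 -0.3 ] gap 59.9 yaw(toolx) -0.2784
move [ 0.047  3.548 -0.063] twist -0.002
```

View pics/p1.png

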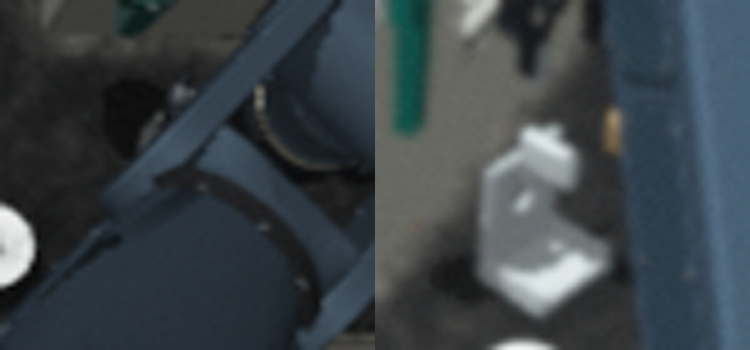

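The gripper fingers are at scene crop (528,65), above the rib at (550,155). Descending.

Emit:
apply_moves(
  motion=[
    [60, 0.0, 0.6, -0.03, 0],
    [60, 0.0, 1.2, -0.03, 0],
    [60, 0.0, 1.8, -0.03, 0],
    [60, 0.0, 2.4, -0.03, 0],
    [60, 0.0, 2.8, -0.03, 0],
    [60, 0.0, 3.2, -0.03, 0],
    [60, 0.0, 3.55, -0.03, 0],
    [60, 0.0, 3.55, -0.03, 0],
  ],
)

```text
t: 4.45
tcp_pos: [0.5083, -0.3494, 0.0927]
tool_rot: [-0.7, 0.099, -0.098, 0.701]
force: [-0.1, 0.2, -0.3]
finger_gap: 0.701
```

```bash
python3 -c "
from h import *
state();s=manip.snapshot('scene')[:,:,::-1]
cv2.imwrite('pics/p2.png',crop(s,310,140,385,210,8))"
```

```text
t 4.45 tcp [ 0.5083 -0.3494  0.0927] F [-0.05  0.18 -0.3 ] gap 59.9 yaw(toolx) -0.2783
```

View pics/p2.png

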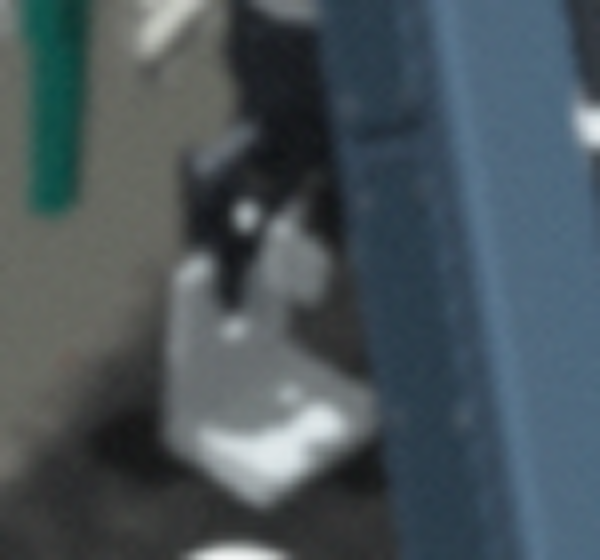

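The near finger at crop (235,240) is on the rib's +y side and in front of the plate, clear of it. Closing.

Emit:
apply_moves(
  motion=[
    [30, 0, 0, 0, 0],
    [20, 0, 0, 0, 0],
    [10, 0, 0, 0, 0],
    [5, 0, 0, 0, 0],
    [5, 0, 0, 0, 0],
    [5, 0, 0, 0, 0],
  ],
  squeeze=50,
)

```text
t: 5.25
tcp_pos: [0.5089, -0.3502, 0.0941]
tool_rot: [0.701, -0.098, 0.098, -0.7]
force: [-2.1, -1.4, 3.9]
finger_gap: 0.132
```

```bash
python3 -c "
from h import *
state()"
```

```text
t 5.25 tcp [ 0.5089 -0.3502  0.0941] F [-2.12 -1.4   3.92] gap 11.3 yaw(toolx) -0.2782
```

Emit:
apply_moves(
  motion=[
    [5, 0, -0.1, 0, 0],
    [5, 0, -0.2, 0, 0],
    [5, 0, -0.4, 0, 0],
    [5, 0, -0.6, 0, 0],
    [5, 0, -0.6, 0, 0],
    [5, 0, -0.6, 0, 0],
  ],
)

```text
t: 6.0
tcp_pos: [0.5087, -0.3497, 0.1117]
tool_rot: [-0.7, 0.098, -0.098, 0.7]
force: [-0.9, -0.3, -3.5]
finger_gap: 0.136
```

```bash
python3 -c "
from h import *
s,p,R=state();s=manip.snapshot('scene')[:,:,::-1]
cv2.imwrite('pics/p3.png',crop(s,310,140,385,210,8))
# K local tcp at grasp
c=T((0,0,-K[2]),[[.5089-K[0],-.3502-K[1],0]]);print('tcp in bracket',c)
y=B[2];t=T(B,(-.085,0,.175))[0];plan(t,y)"
```

```text
t 6.0 tcp [ 0.5087 -0.3497  0.1117] F [-0.93 -0.32 -3.49] gap 11.6 yaw(toolx) -0.2782
tcp in bracket [[-0.03207376 -0.00021017  0.        ]]
t 6.05 tcp [ 0.5086 -0.3496  0.1115] F [-0.09  0.74 -4.52] gap 11.0 yaw(toolx) -0.2782
move [-3.364 -2.114  7.391] twist -2.058
```

View pics/p3.png

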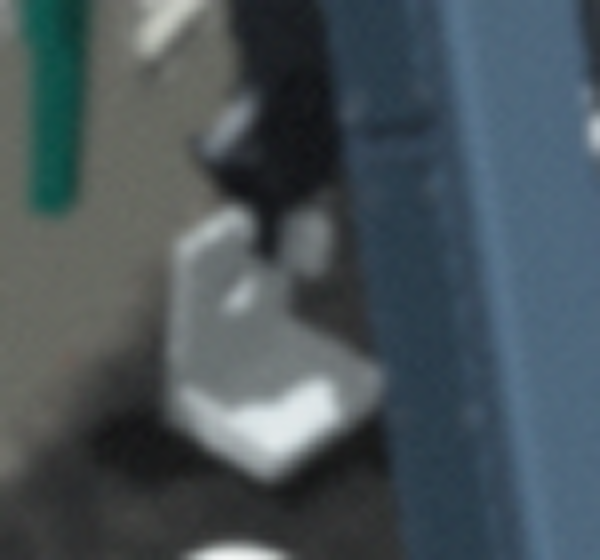

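Lifted: weight about 3-4 N and the bracket looks upright. Now up and over to 40 mm in front of the screw head.

Emit:
apply_moves(
  motion=[
    [5, 0, -0.6, 0, 0],
    [5, -0.2, -1.4, 0.3, -0.1],
    [5, -0.7, -2.1, 1.0, -0.3],
    [5, -1.2, -2.1, 2.0, -0.6],
    [5, -1.6, -2.1, 3.0, -0.9],
    [5, -2.0, -2.1, 4.0, -1.2],
    [5, -2.4, -2.1, 5.0, -1.5],
    [5, -2.8, -2.1, 6.0, -1.8],
    [5, -3.1, -2.1, 6.8, -2.06],
    [5, -3.36, -2.11, 7.39, -2.06],
    [5, -3.36, -2.11, 7.39, -2.06],
    [5, -3.36, -2.11, 7.39, -2.06],
  ],
)

```text
t: 7.55
tcp_pos: [0.4735, -0.1097, 0.1754]
tool_rot: [0.707, 0.029, -0.028, -0.706]
force: [0.9, -0.5, -2.6]
finger_gap: 0.13
```

```bash
python3 - <<'E'
from h import *
st,p,R=state()
s=manip.snapshot('scene')[:,:,::-1];t=manip.snapshot('top')[:,:,::-1]
y=np.arctan2(R[1,0],R[0,0])
o=T((p[0],p[1],y),(.032,0,0))[0]; z0=p[2]-.094
br=[(np.array(a)+[0,0,z0],np.array(b)+[0,0,z0]) for a,b in BR]
print("bracket in board",T((0,0,-B[2]),[[o[0]-B[0],o[1]-B[1],z0]]))
it=[(B,BD(.141),(0,0,255)),((o[0],o[1],y),br,(0,255,0))]
a=crop(s,270,165,345,245,5);b=overlay(s,'scene',270,165,345,245,5,it)
c=overlay(t,'top',260,185,330,265,5,[]);
cv2.imwrite('pics/p4.png',np.hstack([a,b]));cv2.imwrite('pics/p4t.png',c)
E
```

```text
t 7.55 tcp [ 0.4735 -0.1097  0.1754] F [ 0.94 -0.46 -2.59] gap 11.1 yaw(toolx) 0.081
bracket in board [[-0.05206451 -0.00112872  0.08137996]]
```

View pics/p4.png

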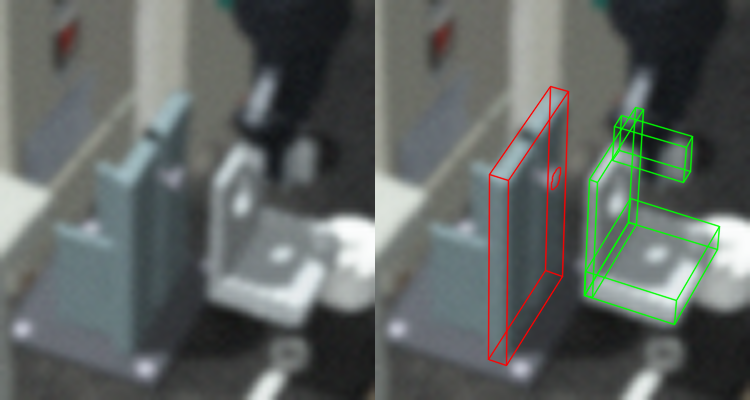

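View pics/p4t.png

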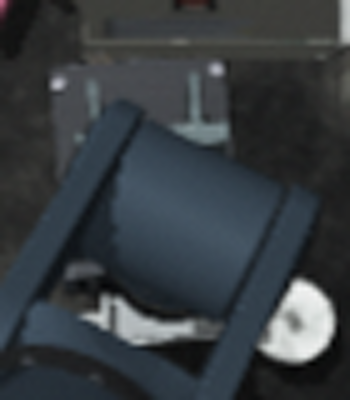

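```bash
python3 - <<'E'
from h import *
s=manip.snapshot('scene')[:,:,::-1]; cv2.imwrite("pics/scene5.png",s)
cv2.imwrite('pics/p5.png',crop(s,307,185,345,233,12))
cv2.imwrite('pics/p5b.png',crop(s,275,178,315,240,9))
E
```

```text
(no output)
```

View pics/p5.png

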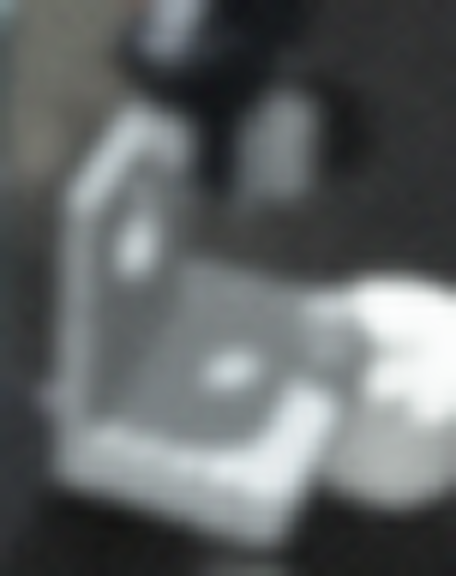

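View pics/p5b.png

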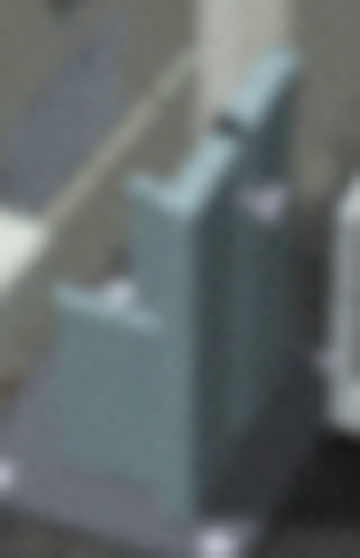

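```bash
python3 - <<'E'
from h import *
def show(pose,z0,L,off):
    for nm,u,P in L:
        q=proj("scene",T(pose,np.array(P)+[0,0,z0]))[0]; print(nm,"img-pred px",(full(u,*off)-q).round(2))
o=T((.4735,-.1097,.081),(.032,0,0))[0]
show((o[0],o[1],.081),.0814,[("back top +y",(70,187),(0,.04,.105)),("back bot +y",(62,472),(0,.04,0)),("tray front bot +y",(272,547),(-.066,.04,0)),("rib end low -y",(312,198),(-.053,-.006,.095))],(307,185,12))
print()
show(B,0,[("front top +y",(189,216),(0,.05,.175)),("front top -y",(300,58),(0,-.05,.175)),("bot",(190,520),(0,.05,.01)),("groove top ctr",(232,128),(.007,0,.175)),("head c .141",(266,202),(-.012,0,.141))],(275,178,9))
P0=proj("scene",T(B,(-.012,0,.141)))[0]
for n,P in(("dx1mm",(-.011,0,.141)),("dy",(-.012,.001,.141)),("dz",(-.012,0,.142))): print(n,proj("scene",T(B,P))[0]-P0)
# head in top
print(proj("top",T(B,[(-.013,0,z) for z in(.133,.141,.149)])), full((308,345),265,190,12))
E
```

```text
back top +y img-pred px [ 0.07 -0.26]
back bot +y img-pred px [0.39 0.37]
tray front bot +y img-pred px [-0.28  0.79]
rib end low -y img-pred px [0.   2.33]

front top +y img-pred px [-0.66  0.98]
front top -y img-pred px [-0.39  1.14]
bot img-pred px [-0.11 -0.34]
groove top ctr img-pred px [-0.12  0.82]
head c .141 img-pred px [-1.33 -0.13]
dx1mm [-0.27114678 -0.08276669]
dy [-0.1179832   0.17857888]
dz [ 0.0065509 -0.2206802]
[[290.06898725 220.3102577 ]
 [290.13285868 219.95030632]
 [290.19750843 219.58596803]] [290.20833333 218.29166667]
```

The bracket agrees with the robot pose to about 1 mm. The scene camera puts the screw slightly higher, at 0.141-0.146 m. Closing in to a few mm from the head.

Emit:
apply_moves(
  motion=[
    [5, 0.1, -0.03, 0.02, 0],
    [5, 0.3, -0.06, 0.04, 0],
    [5, 0.5, -0.06, 0.05, 0],
    [5, 0.7, -0.06, 0.05, 0],
    [5, 0.85, -0.06, 0.05, 0],
    [5, 1.0, -0.06, 0.05, 0],
    [5, 1.0, -0.06, 0.05, 0],
    [5, 1.0, -0.06, 0.05, 0],
  ],
  squeeze=60,
)

```text
t: 8.7
tcp_pos: [0.5022, -0.1048, 0.1766]
tool_rot: [-0.706, -0.029, 0.029, 0.707]
force: [-0.4, -0.4, -3.6]
finger_gap: 0.129
```

```bash
cat >> h.py <<'E'
def rep(dz=.094):
    st,p,R=state();y=np.arctan2(R[1,0],R[0,0]);o=T((p[0],p[1],y),(.032,0,0))[0];z0=p[2]-dz
    b=T((0,0,-B[2]),[[o[0]-B[0],o[1]-B[1],z0]])[0]
    f=np.array(st["force"])@np.c_[[np.cos(B[2]),np.sin(B[2]),0],[-np.sin(B[2]),np.cos(B[2]),0],[0,0,1]]
    print("bracket in board mm",(b*1000).round(2),"F board axes",f.round(2),"hole z",round(b[2]*1000+60,1),"torque",np.round(st["ft_torque"],3));return o,y,z0
def look(name,f=8,roi=(275,170,340,240)):
    o,y,z0=rep();s=manip.snapshot('scene')[:,:,::-1]
    cv2.imwrite(name,crop(s,*roi,f))
E
python3 -c "
from h import *
look('pics/p6.png')"
```

```text
t 8.7 tcp [ 0.5022 -0.1048  0.1766] F [-0.38 -0.35 -3.58] gap 11.0 yaw(toolx) 0.0813
bracket in board mm [-23.05   1.45  82.61] F board axes [-0.41 -0.32 -3.58] hole z 142.6 torque [-0.068  0.039  0.024]
```

View pics/p6.png

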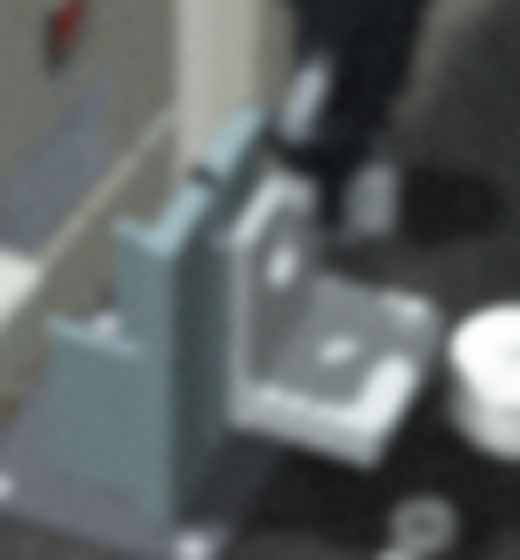

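The plate is near the board, with the screw hidden behind it and the keyhole bright at crop (283,262). Advancing gently.

Emit:
apply_moves(
  motion=[
    [5, 0.06, 0, 0, 0],
    [5, 0.12, 0, 0, 0],
    [5, 0.18, 0, 0, 0],
    [5, 0.23, 0, 0, 0],
    [5, 0.27, 0, 0, 0],
    [5, 0.3, 0, 0, 0],
  ],
)

```text
t: 9.5
tcp_pos: [0.5116, -0.1042, 0.1767]
tool_rot: [0.707, 0.029, -0.029, -0.707]
force: [0.1, 0.7, -3.0]
finger_gap: 0.128
```

Emit:
apply_moves(
  motion=[
    [5, 0.03, 0, 0, 0],
    [5, 0.06, 0, 0, 0],
    [5, 0.06, 0, 0, 0],
  ],
)

```text
t: 9.88
tcp_pos: [0.5133, -0.1041, 0.1767]
tool_rot: [0.707, 0.029, -0.029, -0.706]
force: [1.1, 0.0, -3.3]
finger_gap: 0.129
```

Emit:
apply_moves(
  motion=[
    [5, 0.03, 0, 0, 0],
    [5, 0.06, 0, 0, 0],
    [5, 0.06, 0, 0, 0],
  ],
)

```text
t: 10.25
tcp_pos: [0.5144, -0.1039, 0.1766]
tool_rot: [-0.706, -0.028, 0.029, 0.707]
force: [-1.3, -0.9, -2.6]
finger_gap: 0.131
```

```bash
python3 -c "
from h import *
rep()"
```

```text
t 10.25 tcp [ 0.5144 -0.1039  0.1766] F [-1.27 -0.86 -2.63] gap 11.2 yaw(toolx) 0.0815
bracket in board mm [-10.82   1.39  82.59] F board axes [-1.34 -0.75 -2.63] hole z 142.6 torque [-0.17   0.466 -0.065]
```

Emit:
apply_moves(
  motion=[
    [5, 0.02, 0, 0, 0],
    [5, 0.03, 0, 0, 0],
    [5, 0.03, 0, 0, 0],
  ],
)

```text
t: 10.62
tcp_pos: [0.5166, -0.1042, 0.1768]
tool_rot: [0.707, 0.029, -0.028, -0.706]
force: [-0.4, -1.3, -4.8]
finger_gap: 0.129
```

```bash
python3 -c "
from h import *
rep()"
```

```text
t 10.62 tcp [ 0.5166 -0.1042  0.1768] F [-0.42 -1.29 -4.76] gap 11.0 yaw(toolx) 0.0812
bracket in board mm [-8.61  0.92 82.78] F board axes [-0.52 -1.25 -4.76] hole z 142.8 torque [-0.327  0.143 -0.061]
```

Emit:
apply_moves(
  motion=[
    [5, 0.03, 0, 0, 0],
    [5, 0.06, 0, 0, 0],
    [5, 0.06, 0, 0, 0],
  ],
)

```text
t: 11.0
tcp_pos: [0.5179, -0.1039, 0.1767]
tool_rot: [0.707, 0.029, -0.029, -0.706]
force: [-1.1, -2.3, -4.9]
finger_gap: 0.131
```

```bash
python3 -c "
from h import *
rep();look('pics/p7.png')"
```

```text
t 11.0 tcp [ 0.5179 -0.1039  0.1767] F [-1.14 -2.32 -4.85] gap 11.2 yaw(toolx) 0.0814
bracket in board mm [-7.34  1.06 82.67] F board axes [-1.32 -2.22 -4.85] hole z 142.7 torque [-0.469  0.287 -0.074]
t 11.0 tcp [ 0.5179 -0.1039  0.1767] F [-1.14 -2.32 -4.85] gap 11.2 yaw(toolx) 0.0814
bracket in board mm [-7.34  1.06 82.67] F board axes [-1.32 -2.22 -4.85] hole z 142.7 torque [-0.469  0.287 -0.074]
```

View pics/p7.png

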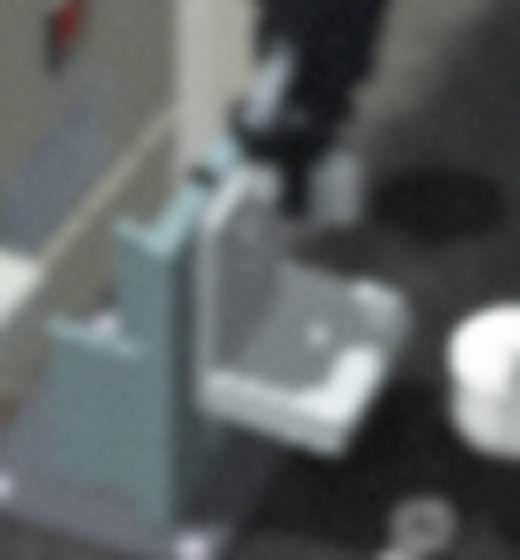

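The forces suggest the head is in the hole and touching its rim: about -2 N sideways and slightly downward. Easing 1 mm towards -y and slightly down.

Emit:
apply_moves(
  motion=[
    [5, 0, 0.01, -0.02, 0],
    [5, 0, 0.02, -0.04, 0],
    [5, 0, 0.02, -0.04, 0],
    [5, 0, 0.02, -0.04, 0],
  ],
)

```text
t: 11.55
tcp_pos: [0.518, -0.1047, 0.1762]
tool_rot: [-0.706, -0.029, 0.029, 0.707]
force: [-0.3, -0.1, -3.8]
finger_gap: 0.127
```

```bash
python3 -c "
from h import *
rep()"
```

```text
t 11.55 tcp [ 0.518  -0.1047  0.1762] F [-0.27 -0.14 -3.83] gap 10.9 yaw(toolx) 0.0813
bracket in board mm [-7.33  0.31 82.18] F board axes [-0.28 -0.12 -3.83] hole z 142.2 torque [-0.012  0.038  0.014]
```

Emit:
apply_moves(
  motion=[
    [5, 0.03, 0, 0, 0],
    [5, 0.06, 0, 0, 0],
    [5, 0.06, 0, 0, 0],
  ],
)

```text
t: 11.92
tcp_pos: [0.5198, -0.1047, 0.1761]
tool_rot: [0.707, 0.029, -0.029, -0.707]
force: [0.6, 0.3, -4.0]
finger_gap: 0.129
```

```bash
python3 -c "
from h import *
rep()"
```

```text
t 11.93 tcp [ 0.5198 -0.1047  0.1761] F [ 0.59  0.32 -4.04] gap 11.0 yaw(toolx) 0.0814
bracket in board mm [-5.54  0.11 82.13] F board axes [ 0.61  0.28 -4.04] hole z 142.1 torque [-0.005  0.061  0.047]
```

Free again; the torque is back near zero. Continuing toward the board.

Emit:
apply_moves(
  motion=[
    [5, 0.03, 0, 0, 0],
    [5, 0.06, 0, 0, 0],
    [5, 0.06, 0, 0, 0],
  ],
)

```text
t: 12.3
tcp_pos: [0.5215, -0.1046, 0.1761]
tool_rot: [0.707, 0.029, -0.029, -0.707]
force: [-0.2, -0.0, -3.0]
finger_gap: 0.129
```

Emit:
apply_moves(
  motion=[
    [5, 0.03, 0, 0, 0],
    [5, 0.06, 0, 0, 0],
    [5, 0.06, 0, 0, 0],
  ],
)

```text
t: 12.68
tcp_pos: [0.5233, -0.1045, 0.1761]
tool_rot: [0.707, 0.029, -0.029, -0.706]
force: [-0.6, -1.0, -3.7]
finger_gap: 0.128
```

```bash
python3 -c "
from h import *
rep();look('pics/p8.png')"
```

```text
t 12.68 tcp [ 0.5233 -0.1045  0.1761] F [-0.58 -1.01 -3.73] gap 10.9 yaw(toolx) 0.0814
bracket in board mm [-1.960e+00  8.000e-02  8.214e+01] F board axes [-0.66 -0.96 -3.73] hole z 142.1 torque [-0.046  0.135  0.01 ]
t 12.68 tcp [ 0.5233 -0.1045  0.1761] F [-0.58 -1.01 -3.73] gap 10.9 yaw(toolx) 0.0814
bracket in board mm [-1.960e+00  8.000e-02  8.214e+01] F board axes [-0.66 -0.96 -3.73] hole z 142.1 torque [-0.046  0.135  0.01 ]
```

View pics/p8.png

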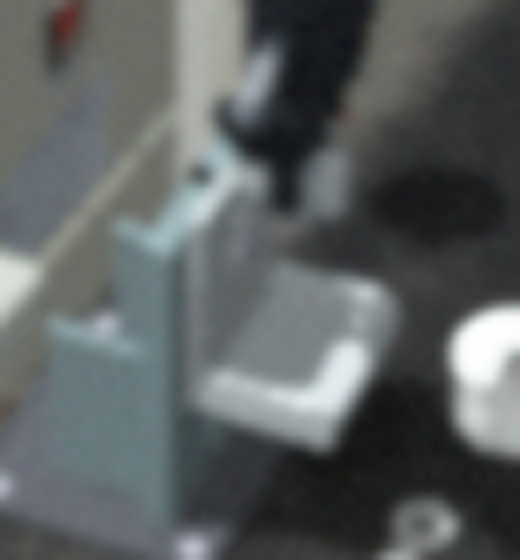

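Plate is nearly against the board, with the head visible in the hole at crop (240,235). Half-mm steps until contact.

Emit:
apply_moves(
  motion=[
    [5, 0.02, 0, 0, 0],
    [5, 0.04, 0, 0, 0],
    [5, 0.04, 0, 0, 0],
  ],
)

```text
t: 13.1
tcp_pos: [0.5245, -0.1044, 0.1761]
tool_rot: [0.707, 0.029, -0.029, -0.707]
force: [-0.9, 0.6, -4.0]
finger_gap: 0.134
```

```bash
python3 -c "
from h import *
rep()"
```

```text
t 13.1 tcp [ 0.5245 -0.1044  0.1761] F [-0.86  0.63 -3.95] gap 11.4 yaw(toolx) 0.0814
bracket in board mm [-0.81  0.09 82.13] F board axes [-0.81  0.7  -3.95] hole z 142.1 torque [-0.021  0.044  0.066]
```

Emit:
apply_moves(
  motion=[
    [5, 0.02, 0, 0, 0],
    [5, 0.03, 0, 0, 0],
    [5, 0.03, 0, 0, 0],
  ],
)

```text
t: 13.48
tcp_pos: [0.5254, -0.1043, 0.1761]
tool_rot: [0.707, 0.029, -0.029, -0.707]
force: [-0.5, 0.4, -3.6]
finger_gap: 0.132
```

```bash
python3 -c "
from h import *
rep()"
```

```text
t 13.47 tcp [ 0.5254 -0.1043  0.1761] F [-0.45  0.43 -3.56] gap 11.2 yaw(toolx) 0.0813
bracket in board mm [5.000e-02 1.000e-01 8.212e+01] F board axes [-0.41  0.47 -3.56] hole z 142.1 torque [ 0.016 -0.007 -0.007]
```

Emit:
apply_moves(
  motion=[
    [5, 0.02, 0, 0, 0],
    [5, 0.03, 0, 0, 0],
    [5, 0.03, 0, 0, 0],
  ],
)

```text
t: 13.85
tcp_pos: [0.5262, -0.1042, 0.1761]
tool_rot: [0.707, 0.029, -0.029, -0.707]
force: [0.2, 0.0, -4.1]
finger_gap: 0.128
```

```bash
python3 -c "
from h import *
rep()"
```

```text
t 13.85 tcp [ 0.5262 -0.1042  0.1761] F [ 0.23  0.04 -4.13] gap 10.9 yaw(toolx) 0.0813
bracket in board mm [ 0.95  0.09 82.13] F board axes [ 0.23  0.02 -4.13] hole z 142.1 torque [ 0.    -0.007 -0.053]
```

Emit:
apply_moves(
  motion=[
    [5, 0.02, 0, 0, 0],
    [5, 0.03, 0, 0, 0],
    [5, 0.03, 0, 0, 0],
  ],
)

```text
t: 14.22
tcp_pos: [0.5265, -0.1042, 0.176]
tool_rot: [-0.707, -0.028, 0.029, 0.707]
force: [-2.2, -1.3, -2.6]
finger_gap: 0.128
```

```bash
python3 -c "
from h import *
rep();look('pics/p9.png')"
```

```text
t 14.22 tcp [ 0.5265 -0.1042  0.176 ] F [-2.25 -1.33 -2.59] gap 10.9 yaw(toolx) 0.0817
bracket in board mm [ 1.17  0.16 82.05] F board axes [-2.35 -1.15 -2.59] hole z 142.0 torque [-0.109  0.459  0.094]
t 14.22 tcp [ 0.5265 -0.1042  0.176 ] F [-2.25 -1.33 -2.59] gap 10.9 yaw(toolx) 0.0817
bracket in board mm [ 1.17  0.16 82.05] F board axes [-2.35 -1.15 -2.59] hole z 142.0 torque [-0.109  0.459  0.094]
```

View pics/p9.png

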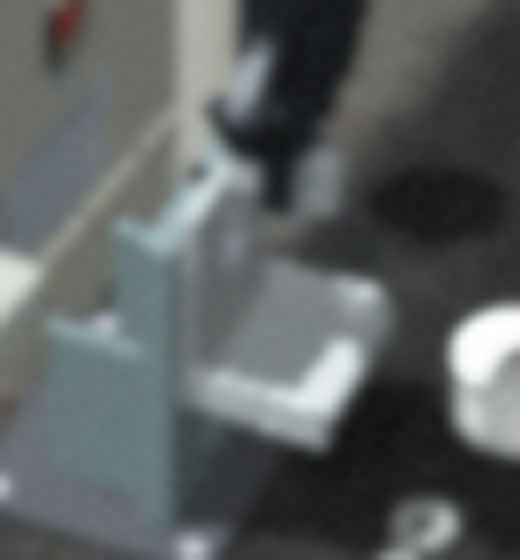

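Contact with the board at about 2 N, 14 mm past where a blocked head would have stopped it, so the head is through. From the rim contact I estimate the screw at y ≈ -1.1 mm, z ≈ 141.4 mm. Backing off 0.5 mm, centring, and sliding down.

Emit:
apply_moves(
  motion=[
    [5, -0.02, 0, -0.02, 0],
    [5, -0.02, 0, -0.035, 0],
    [5, -0.02, 0.05, -0.035, 0],
    [5, -0.02, 0.1, -0.035, 0],
    [5, -0.02, 0.15, -0.035, 0],
    [5, -0.02, 0.2, -0.035, 0],
    [5, -0.02, 0.2, -0.035, 0],
  ],
)

```text
t: 15.15
tcp_pos: [0.5265, -0.1052, 0.1698]
tool_rot: [-0.706, -0.029, 0.029, 0.707]
force: [-1.8, 0.3, -3.6]
finger_gap: 0.132
```

```bash
python3 -c "
from h import *
rep()"
```

```text
t 15.15 tcp [ 0.5265 -0.1052  0.1698] F [-1.82  0.31 -3.59] gap 11.3 yaw(toolx) 0.0813
bracket in board mm [ 1.16 -0.91 75.85] F board axes [-1.79  0.45 -3.59] hole z 135.8 torque [-0.021  0.389  0.061]
```

Emit:
apply_moves(
  motion=[
    [5, -0.01, 0.06, 0, 0],
    [5, -0.01, 0.12, 0, 0],
    [5, -0.01, 0.18, 0, 0],
    [5, -0.01, 0.24, 0, 0],
    [5, -0.01, 0.3, 0, 0],
    [5, -0.01, 0.35, 0, 0],
    [5, -0.01, 0.4, 0, 0],
    [5, -0.01, 0.4, 0, 0],
  ],
)

```text
t: 16.15
tcp_pos: [0.5265, -0.1053, 0.158]
tool_rot: [-0.707, -0.029, 0.029, 0.707]
force: [0.5, -0.3, -3.9]
finger_gap: 0.125
```

```bash
python3 -c "
from h import *
rep()"
```

```text
t 16.15 tcp [ 0.5265 -0.1053  0.158 ] F [ 0.52 -0.25 -3.91] gap 10.7 yaw(toolx) 0.0812
bracket in board mm [ 1.07 -0.98 63.99] F board axes [ 0.5  -0.29 -3.91] hole z 124.0 torque [-0.008  0.113 -0.005]
```

Emit:
apply_moves(
  motion=[
    [5, 0, 0.03, 0, 0],
    [5, 0, 0.05, 0, 0],
    [5, 0, 0.07, 0, 0],
    [5, 0, 0.07, 0, 0],
  ],
)

```text
t: 16.65
tcp_pos: [0.5264, -0.1053, 0.156]
tool_rot: [0.707, 0.029, -0.029, -0.706]
force: [-0.5, -0.4, -3.6]
finger_gap: 0.13
```

```bash
python3 -c "
from h import *
rep()"
```

```text
t 16.65 tcp [ 0.5264 -0.1053  0.156 ] F [-0.53 -0.38 -3.58] gap 11.1 yaw(toolx) 0.0813
bracket in board mm [ 1.01 -0.98 62.  ] F board axes [-0.56 -0.34 -3.58] hole z 122.0 torque [-0.026  0.003 -0.035]
```

Sliding freely. Continuing in 1 mm steps until the screw takes the weight.

Emit:
apply_moves(
  motion=[
    [5, 0, 0.02, 0, 0],
    [5, 0, 0.035, 0, 0],
    [5, 0, 0.035, 0, 0],
  ],
)

```text
t: 17.02
tcp_pos: [0.5263, -0.1052, 0.1549]
tool_rot: [-0.707, -0.029, 0.029, 0.707]
force: [0.2, 0.3, -3.8]
finger_gap: 0.132
```

Emit:
apply_moves(
  motion=[
    [5, 0, 0.02, 0, 0],
    [5, 0, 0.035, 0, 0],
    [5, 0, 0.035, 0, 0],
  ],
)

```text
t: 17.4
tcp_pos: [0.5262, -0.1052, 0.1539]
tool_rot: [-0.707, -0.029, 0.029, 0.707]
force: [-0.4, -0.7, -3.5]
finger_gap: 0.128
```

```bash
python3 -c "
from h import *
rep()"
```

```text
t 17.4 tcp [ 0.5262 -0.1052  0.1539] F [-0.37 -0.69 -3.49] gap 10.9 yaw(toolx) 0.0814
bracket in board mm [ 0.86 -0.91 59.85] F board axes [-0.42 -0.65 -3.49] hole z 119.9 torque [-0.059  0.032  0.008]
```

Emit:
apply_moves(
  motion=[
    [5, 0, 0.02, 0, 0],
    [5, 0, 0.03, 0, 0],
    [5, 0, 0.03, 0, 0],
  ],
)

```text
t: 17.77
tcp_pos: [0.5264, -0.1053, 0.1534]
tool_rot: [0.707, 0.029, -0.029, -0.706]
force: [-0.9, -0.1, -1.1]
finger_gap: 0.133
```

```bash
python3 -c "
from h import *
rep()"
```

```text
t 17.77 tcp [ 0.5264 -0.1053  0.1534] F [-0.9  -0.11 -1.13] gap 11.4 yaw(toolx) 0.0813
bracket in board mm [ 1.   -0.98 59.35] F board axes [-0.91 -0.04 -1.13] hole z 119.4 torque [0.065 0.138 0.01 ]
```

The screw has started to take the weight, at the predicted height (59.4 mm). Seating slightly more and pressing lightly to the board.

Emit:
apply_moves(
  motion=[
    [5, 0, 0.02, 0, 0],
    [5, 0.015, 0.03, 0, 0],
    [5, 0.015, 0.03, 0, 0],
  ],
)

```text
t: 18.15
tcp_pos: [0.5264, -0.1053, 0.153]
tool_rot: [0.707, 0.029, -0.029, -0.706]
force: [-2.6, -0.3, 7.0]
finger_gap: 0.129
```

```bash
python3 -c "
from h import *
rep();look('pics/p10.png')"
```

```text
t 18.15 tcp [ 0.5264 -0.1053  0.153 ] F [-2.55 -0.31  6.98] gap 11.0 yaw(toolx) 0.0817
bracket in board mm [ 1.03 -0.98 59.04] F board axes [-2.57 -0.1   6.98] hole z 119.0 torque [0.031 0.387 0.044]
t 18.15 tcp [ 0.5264 -0.1053  0.153 ] F [-2.55 -0.31  6.98] gap 11.0 yaw(toolx) 0.0817
bracket in board mm [ 1.03 -0.98 59.04] F board axes [-2.57 -0.1   6.98] hole z 119.0 torque [0.031 0.387 0.044]
```

View pics/p10.png

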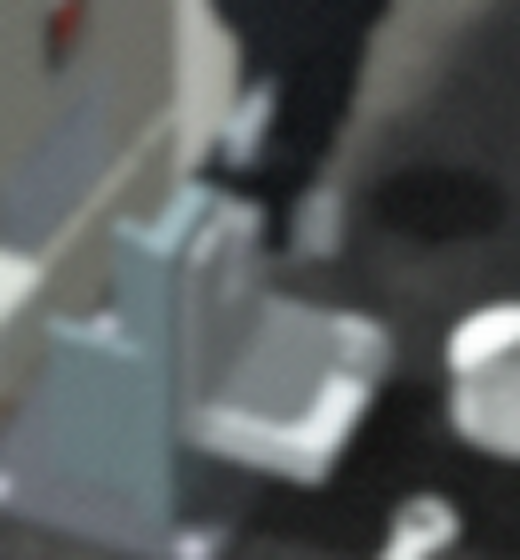

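Seated with about 10 N on the screw, plate flat. Relax slightly and release.

Emit:
apply_moves(
  motion=[
    [5, -0.01, -0.015, 0, 0],
    [5, -0.01, -0.015, 0, 0],
  ],
  squeeze=20,
)

```text
t: 18.45
tcp_pos: [0.5264, -0.1053, 0.1531]
tool_rot: [0.707, 0.029, -0.029, -0.706]
force: [-2.8, -0.2, 6.3]
finger_gap: 0.13
```

Emit:
apply_moves(
  motion=[
    [14, 0, 0, 0, 0],
    [18, 0, 0, 0, 0],
    [22, 0, 0, 0, 0],
    [28, 0, 0, 0, 0],
    [34, 0, 0, 0, 0],
    [40, 0, 0, 0, 0],
    [40, 0, 0, 0, 0],
  ],
)

```text
t: 19.32
tcp_pos: [0.5264, -0.1053, 0.1526]
tool_rot: [-0.707, -0.029, 0.029, 0.707]
force: [0.0, 0.3, 0.2]
finger_gap: 0.467
```

```bash
python3 -c "
from h import *
rep();look('pics/p11.png')"
```

```text
t 19.32 tcp [ 0.5264 -0.1053  0.1526] F [0.02 0.34 0.16] gap 39.8 yaw(toolx) 0.0813
bracket in board mm [ 1.07 -0.94 58.57] F board axes [0.05 0.34 0.16] hole z 118.6 torque [ 0.006 -0.024  0.046]
t 19.32 tcp [ 0.5264 -0.1053  0.1526] F [0.02 0.34 0.16] gap 39.8 yaw(toolx) 0.0813
bracket in board mm [ 1.07 -0.94 58.57] F board axes [0.05 0.34 0.16] hole z 118.6 torque [ 0.006 -0.024  0.046]
```

View pics/p11.png

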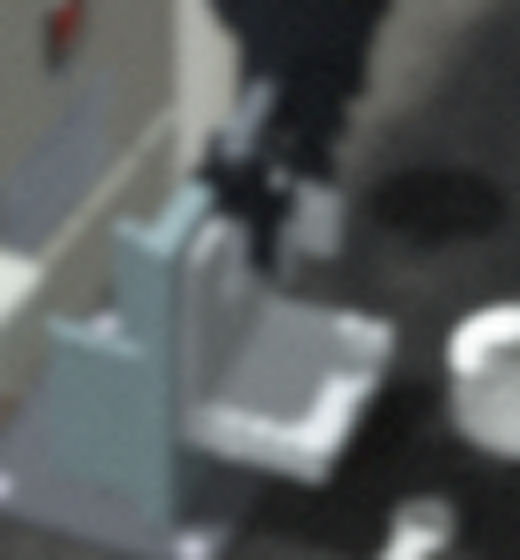

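Released; the bracket stays put. Retract straight up.

Emit:
apply_moves(
  motion=[
    [40, 0, -0.3, 0, 0],
    [40, 0, -0.7, 0, 0],
    [40, 0, -1.2, 0, 0],
    [40, 0, -1.8, 0, 0],
    [40, 0, -2.4, 0, 0],
    [40, 0, -3.0, 0, 0],
    [40, -0.5, -3.5, 0, 0],
    [40, -1.2, -3.5, 0, 0],
    [40, -2.0, -3.5, 0, 0],
    [40, -2.8, -3.5, 0, 0],
    [40, -3.3, -3.5, 0, 0],
    [40, -3.3, -3.5, 0, 0],
  ],
)

```text
t: 20.88
tcp_pos: [0.4274, -0.1133, 0.2582]
tool_rot: [0.707, 0.029, -0.028, -0.706]
force: [-0.0, -0.4, 0.7]
finger_gap: 0.469
```

```bash
python3 - <<'E'
from h import *
state()
s=manip.snapshot('scene')[:,:,::-1];t=manip.snapshot('top')[:,:,::-1]
cv2.imwrite("pics/topf.png",t)
# expected home pose: plate on board, bracket z = 59.3
pb=T(B,(.0008,-.001,0))[0];br=[(np.array(a)+[0,0,.0595],np.array(b)+[0,0,.0595]) for a,b in BR]
a=crop(s,275,170,330,240,7);b=overlay(s,'scene',275,170,330,240,7,[((pb[0],pb[1],B[2]),br,(0,255,0))])
cv2.imwrite('pics/p12.png',np.hstack([a,b]))
E
```

```text
t 20.88 tcp [ 0.4274 -0.1133  0.2582] F [-0.04 -0.35  0.67] gap 40.0 yaw(toolx) 0.0805
```

View pics/p12.png

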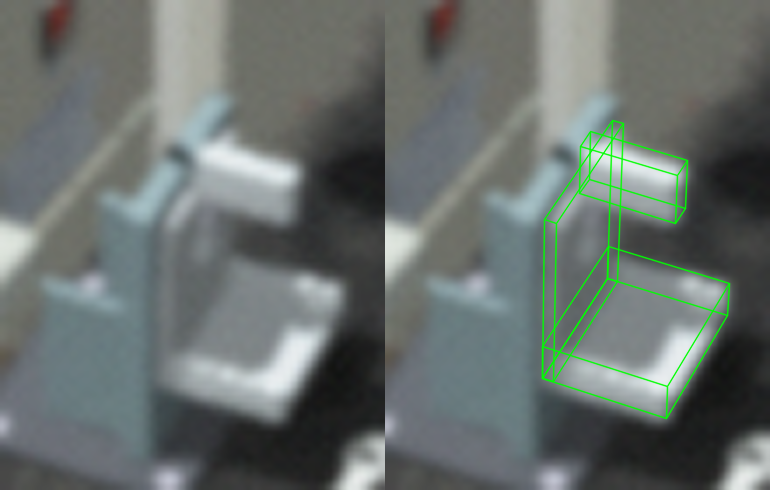

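View pics/topf.png

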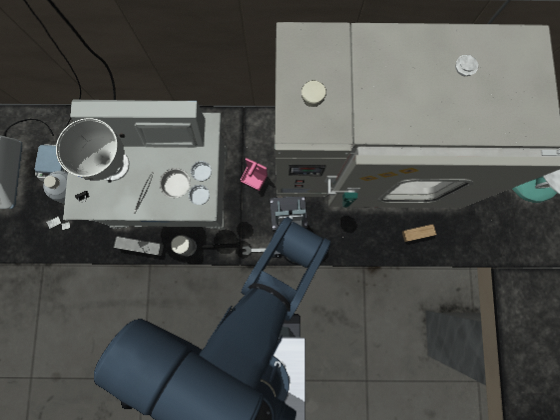

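The bracket hangs upright and flat. The home-pose wireframe matches the image to about half a pixel (rib end at crop (297,170), tray corner at (282,422)), and the arm is clear. Handing in.

```bash
python3 -c "
from station import manip
print(manip.sign_off())"
```

```text
the job is handed in; nothing more can be done
None
```

The light-grey bracket is hanging on the screw, released, and I've handed the job in; it took about 21 s of the 67 s allowed. The sign-off gives no verdict, so this rests on my own checks.

**What I did:**
- I gripped the bracket by its rib and guided the round hole over the screw head by feel. One light touch on the hole's rim put the screw at about 141.4 mm.
- The plate met the board at about 2 N, about 14 mm beyond where a missed hole would have stopped it.
- I slid the bracket down until the screw took the weight at the predicted height, seated it at about 10 N, released it and backed the arm away.

**Last checks:**
- **Hanging:** after release the force on the gripper was near zero. The bracket looked upright and flat, and a drawing of its expected home position matched the camera picture to about half a pixel (1–2 mm).
- **Forces:** the largest force on the screw or board that I measured was roughly 10 N, against the 30 N limit.
- **Bystanders:** I never felt the arm touch any of them. The final pictures show the ones in view in place, but the arm hid part of the spanner and the tin from above, so I did not re-measure those.
- **Disagreements:** the two cameras differed by 3–5 mm sideways before the move. The board turned out to be about 1 mm from my first estimate in depth and sideways. I corrected both by feel.

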